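Demould a specimen block and square it on the saw's stop plate

ROBOT

A 6-joint arm with a two-finger parallel gripper is mounted at the origin on the work surface. World frame = base frame: x ahead of the robot, y to its left, z up, the work surface at z = 0. Lengths are in m, angles in degrees, forces in N, time in s.
With the tool pointing down it reaches from about 0.35 to 0.875 m from the base axis. Payload 4.2 kg.
Tool frame: the origin (TCP) lies midway between the tips of the shut fingers; the grasp point (between the pads) lies 19 mm behind it; z points along the fingers, y is the line along which they close (so a half turn about z gives the same grasp; the last joint's range is limited). The gripper opens to 87 mm and grips with 3 to 60 N. Pads are 19 mm wide; open, the fingers measure 117 mm over their backs; the gripper's body (75 mm by 190 mm) begins 51 mm behind the grasp point.
Start: joints at [84.775, 22.042, 0.453, 0, -68.411, -14.817], TCP at [0.214, 0.587, 0.184] pointing down, gripper open.
Joint ranges: [-179.83, 179.83], [-69.29, 118.12], [-61.27, 80.66], [-181.25, 117.63], [-171.15, -9.14], [-177.46, 177.46]. Speed limits (degrees/s): [159.86, 159.86, 180, 180, 180, 180].

INTERFACE

Orientations are given as [roll, pitch, yaw] about the fixed x, y, z axes, in that order (R = Rz(yaw) Ry(pitch) Rx(roll)).
In Python, from workcell import env gives the robot as it stands. The module is installed in compiled form; this text tells all that it offers. Calls block until the motion is done:
- env.goto(position, orientation): joint-space move of the TCP to a pose.
- env.move_straight(position, rotation=None, rate=0.15, force_limit=None): straight line of the TCP; rotation=None keeps the orientation; rate is the mean speed in m/s. With force_limit (N) it stops when the force on the tool has changed by that much, and returns True; else False.
- env.set_joints(angles): joint-space move.
- env.gripper_to(opening, grasp_force=None): opening from 0.0 (shut) to 1.0 (fully open); grasp_force is the grip in N (None keeps the last); returns when the fingers have stopped.
- env.dwell(seconds).
- env.inverse_kinematics(position, orientation): joint angles nearest the present ones, or None.
- env.read_state(): the state.
- env.grab_frame(name): name is "side" or "top" or "wrist"; returns a dict with "image" (384x512x3 uint8, blue, green, red), "fx", "fy", "cx", "cy" (pixels), "position" and "orientation" of the camera in the world. Camera axes: x right, y up, looking along -z (the intrinsics and any distortion apply to the point x, -y, -z); pixel columns grow to the right and rows downward; lengths in m; the calibration is good to about 2 mm. A picture is of the moment at which its call begins. There is no depth.
A pose or a line that the arm cannot do raises env.Unreachable and nothing moves.
- env.close_job(): hands the job in; it is judged then, once.
Trained networks look in a picture, given as the dict that the camera call returned (one of the last four; its "shot" number tells which), for a name from the list of things; names that differ only in an ending like _2 or _b are one class to them, and where a whole thing is asked for, a point or a joint stands for the part that bears it (a point fixed in the world has none). Each returns a list of dicts, best first, with "score" (0 to 1); they miss things now and then, are a little off and sometimes report something else, mostly with a low value. They report only what shows in the picture. A call takes as long as a camera call. They do not tell look-alikes from the thing itself.
- env.search_frame(picture, thing): "xyz" ([x, y, z] in m, in world coordinates, good to about 4 mm: the middle of the surface that is visible of it).
- env.trace(picture, thing): "mask" (384x512 bool, what is visible of it).
The state is a dict: "clock": time; "joint_positions": joint angles; "qvel": joint speeds; "joint_torque": joint torques, N m; "position": TCP position; "tool_rot": TCP orientation; "force": force on the tool from outside, world axes, zero at the start; "wrist_torque": the same for the moment, N m; "opening": opening from 0.0 (shut) to 1.0 (fully open); "finger_force": force on a finger pad.
Only numpy, scipy, OpenCV 4.12 (cv2) and the standard library are available. Lean on these libraries where they do the work, as an engineer would, in place of code of your own. Each camera call takes 0.05 s, during which the arm holds its last target. There are 200 camera calls.

TASK

Press the red knock-out lever of the sloping mould all the way down so that the blue-topped resin block rises, then grip the block and lift it out of its cavity. Lower it, without dropping it, blue side up onto the steel plate with the green stops, its long side flush against the long stop and its end flush against the short stop, and let go of it there. Do not disturb the other things on the bench.

Things in the scene. Friction and masses are not known exactly. Their poses are not given: they have to be found in the camera images.
- block: The part: a cast specimen block, amber resin with a blue plastic carrier plate as its top 6 mm; 46 (x) x 96 (y) x 24 (z) mm, 125 g. Origin at the centre of its underside, z towards the blue top. Either way round is the same. At the start it lies in the die's cavity with its top flush with the die face.
- die: Aluminium die block 110 (x) x 130 (y) x 34 mm, fixed on the mould's base, sloping 29 degrees: its open face looks up and away from the robot, the edge nearer the robot is high. Origin: centre of the open face, 72 mm above the table; z straight out of the face (draw direction), x up the slope, y level. Cavity 49 x 99 mm, 24 mm deep: 1.5 mm free all round the block.
- knockout (a joint): Knock-out lever at the mould's left side (seen from the robot), its arm pointing away from the robot: 0 as it stands, grows as its red pad is pressed down, stop at 0.36 rad. It has stiff friction (about 3 N at the pad) and stays where it is left. It drives a brass ejector under the block: at the stop the block stands 14 mm out of the die face.
- knockout_pad (a point): Top centre of the red pad, 36 x 36 mm, at the end of the knock-out lever, about 80 mm above the table at the start. It swings down about 35 mm; the lever's level pivot axis is parallel to the die's y, beside the die, 0.1 m from the pad towards the die's high edge and 25 mm lower than the pad starts.
- stop_plate: Fixed steel plate, 100 (x) x 150 (y) x 14 (z) mm, with two green stops 7 mm high and 10 mm thick on its top: the long one along its +x edge, the short one along its +y edge. Origin at the centre of its underside.
- stop_corner (a point): Inner corner where the two stops meet, on the plate's top face, axes as stop_plate's: the free area lies towards -x (90 mm) and -y (140 mm). The block's place is with its centre 23 mm to -x and 48 mm to -y of it, its underside level with it.
- tube_rack: Bystander: black rack with capped sample tubes, 85 x 170 x 85 mm, origin at the centre of its underside.
- bottle: Bystander: amber jar with a white cap, diameter 64 mm, 80 mm tall, origin at the centre of its underside.
- beaker: Bystander: clear beaker, diameter 64 mm, 60 mm tall, origin at the centre of its underside.
- scraper: Bystander: flat scraper 170 mm long lying along its x, origin on the table under its middle.
- done_white: Bystander: finished block with a white top, same size as the part, in the white tray.
- done_green: Bystander: finished block with a green top, same size as the part, in the white tray.
Things that resemble listed ones, but are neither listed nor needed, are in the scene too. What is shaped like the block but brown, pink or purple is not meant.

How it is judged (in metres and radians):
On the way, in this order (a step that is already met when the one before it is completed fails the run):
1. the knock-out lever is pressed down to its stop while the block still stands in the die (value of joint knockout above 0.31 rad and z of block in the frame of die below -0.003 m), for 0.1 s.
2. the block is held by the gripper, clear of the cavity (z of block in the frame of die above 0.008 m and contact force between the fingers and block above 1 N), for 0.1 s.
3. the block is lowered onto the stop plate while still held (underside within 6 mm of the plate's top) (z of block in the frame of stop_corner between -0.003 and 0.006 m and horizontal distance between block and stop_corner below 0.11 m and contact force between the fingers and block above 0.5 N), for 0.05 s.
At the end, for the whole second after the job is handed in: The block lies at rest, blue side up (within 0.06 rad of level) with its underside on the stop plate (3 mm), its long side within 1.7 mm of the long stop and its end within 1.7 mm of the short stop, parallel to the stops within 0.04 rad (x of block in the frame of stop_corner between -0.0247 and -0.0205 m and y of block in the frame of stop_corner between -0.0497 and -0.0455 m and z of block in the frame of stop_corner between -0.003 and 0.003 m and angle between block's own z axis and vertical below 0.06 rad and angle between the y axis of block and the y axis of stop_plate, either way round below 0.04 rad and linear speed of block below 0.01 m/s); the robot touches nothing.
It fails at once if the block is dropped on, or rammed against, the stop plate (over 60 N) (contact force between block and stop_plate above 60 N).
It fails at once if another thing on the bench is moved by more than 20 mm (distance of any of tube_rack, bottle, beaker, scraper, done_white, done_green from where it was at the start of the episode above 0.02 m).
It also fails if it takes over 61 s, if anything falls off the work surface, if the arm or the gripper's body presses on something with over 40 N, if the wrist force passes 120 N, or if a joint passes its speed limit or range.

## Working session

There is one attempt and no reset: what is moved stays moved. The work goes in short steps, each a Python script; the robot and the scene stay as the last script left them, time stands still between calls to the robot, and variables do not carry over. Pictures are saved under pics/ and viewed, at most 15 in all, crops included, and the job is handed in when it is done.

```bash
mkdir -p pics; python3 - <<'E'
from workcell import env
import cv2,numpy as np,pickle
P={}
for n in("side","top"):
    p=env.grab_frame(n);P[n]=p;cv2.imwrite(f"pics/{n}0.png",p["image"])
    print(n,{k:np.round(v,4) for k,v in p.items() if k!="image" and not isinstance(v,str)})
    for t in("block","die","knockout_pad","stop_plate","tube_rack","bottle","beaker","scraper"):
        print(t,[(np.round(d["xyz"],3).tolist(),round(d["score"],2)) for d in env.search_frame(p,t)[:4]])
pickle.dump(P,open("P0.pkl","wb"))
print(env.read_state())
E
```

```text
side {'fx': np.float64(359.5245), 'fy': np.float64(359.5245), 'cx': np.float64(258.4255), 'cy': np.float64(194.662), 'position': array([0.2168, 0.5035, 0.5693]), 'orientation': array([  52.9421,    1.1365, -148.4552]), 'shot': np.int64(1)}
block [([0.505, -0.244, 0.072], 0.84), ([0.307, -0.161, 0.025], 0.77), ([0.675, -0.355, 0.023], 0.77), ([0.529, -0.45, 0.028], 0.55)]
die [([0.469, -0.219, 0.078], 0.79)]
knockout_pad [([0.557, -0.144, 0.066], 0.7), ([0.745, -0.202, 0.053], 0.43), ([0.465, 0.002, 0.003], 0.3)]
stop_plate [([0.517, 0.216, 0.012], 0.91)]
tube_rack [([0.747, 0.25, 0.059], 0.57), ([0.71, -0.012, 0.025], 0.54)]
bottle [([0.745, -0.207, 0.054], 0.59)]
beaker [([0.616, -0.015, 0.043], 0.91)]
scraper [([0.464, 0.002, 0.005], 0.95)]
top {'fx': np.float64(455.7915), 'fy': np.float64(455.7915), 'cx': np.float64(250.2655), 'cy': np.float64(192.5192), 'position': array([ 0.3316, -0.0557,  1.197 ]), 'orientation': array([ 11.2757,   0.3059, -91.2832]), 'shot': np.int64(2)}
block [([0.513, -0.431, 0.022], 0.87), ([0.31, -0.169, 0.028], 0.8), ([0.503, -0.246, 0.072], 0.73), ([0.67
[... 301 characters left out ...]
5], 0.79)]
{'clock': 0.9, 'joint_positions': array([ 8.47744916e+01,  2.20385254e+01,  4.52781204e-01, -1.40595126e-04,
       -6.84108718e+01, -1.48165754e+01]), 'qvel': array([ 0.00368734,  0.0127327 ,  0.04725276, -0.02192655,  0.15884222,
        0.00862688]), 'joint_torque': array([ 9.31081995e-04, -3.90455782e+01,  1.87616998e+01,  4.22435403e+00,
        1.54969672e-02, -1.40127449e-05]), 'position': array([0.21416371, 0.58714101, 0.18378404]), 'tool_rot': array([-1.79996762e+02,  9.91762634e-04, -2.00421355e+01]), 'force': array([ 0.36782683,  0.11909523, -0.24707129]), 'wrist_torque': array([-0.00979992, -0.06553921, -0.02184995]), 'finger_force': 0.0, 'opening': 0.9995727953189789}
```

View pics/top0.png

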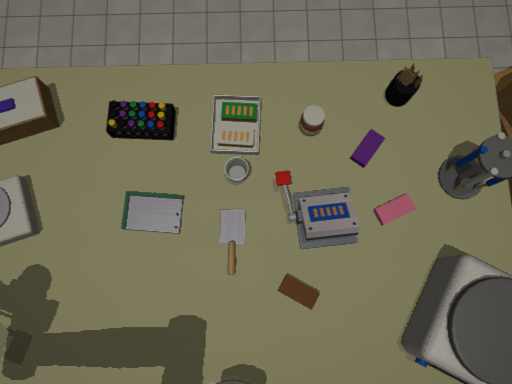

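View pics/side0.png

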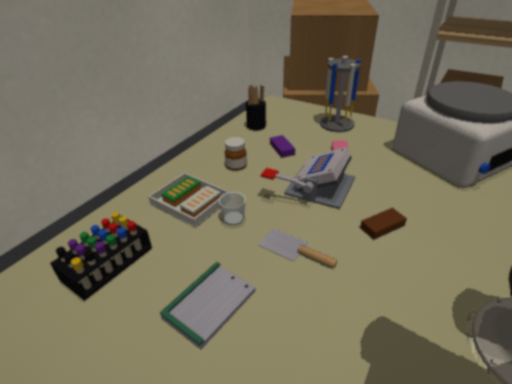

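The top view shows the blue-topped block in the die at (329,213). Look-alikes are purple at (368,148), pink at (395,209) and brown at (299,291). Green and white blocks sit in the tray at (240,112) and (237,135). I choose the blue one in the sloping die. The red pad is at (284,178). The plate is at (153,212), with its long stop on the upper edge (+x world) and its short stop on the left edge (+y world).

Next come close-ups with the wrist camera.

```bash
cat > h.py <<'E'
from workcell import env
import cv2,numpy as np
from scipy.spatial.transform import Rotation as R
def rot(e): return R.from_euler('xyz',e,degrees=True).as_matrix()
def eul(M): return R.from_matrix(M).as_euler('xyz',degrees=True)
def ray(p,uv):
    uv=np.atleast_2d(uv); d=np.c_[(uv[:,0]-p['cx'])/p['fx'],-(uv[:,1]-p['cy'])/p['fy'],-np.ones(len(uv))]
    return d@rot(p['orientation']).T
def onplane(p,uv,n,c):  # pixels -> points on plane n.x=c
    d=ray(p,uv); o=np.array(p['position']); n=np.array(n,float)
    return o+d*((c-n@o)/(d@n))[:,None]
def proj(p,X):
    c=(np.atleast_2d(X)-p['position'])@rot(p['orientation'])
    return np.c_[p['cx']-p['fx']*c[:,0]/c[:,2],p['cy']+p['fy']*c[:,1]/c[:,2]]
def down(yaw): return [180,0,yaw]
E
python3 - <<'E'
from h import *
import pickle
w=env.grab_frame("wrist");s=env.read_state();T=rot(s['tool_rot'])
print("cam in tool",(T.T@(w['position']-s['position'])).round(3),(T.T@rot(w['orientation'])).round(3).tolist(),w['fx'])
print([k for k in w])
env.move_straight([0.214,0.587,0.33])
W={}
a=29*np.pi/180
for name,pos,o in (("plate",[0.50,0.21,0.30],[180,0,-90]),("die",[0.53,-0.22,0.33],[180,0,-90])):
    q=env.inverse_kinematics(pos,o);q2=env.inverse_kinematics(pos,[180,0,90]);j=env.read_state()['joint_positions']
    print(q,q2)
    if q is None or (q2 is not None and abs(q2-j).max()<abs(q-j).max()): o=[180,0,90]
    env.goto(pos,o);env.dwell(.3);p=env.grab_frame("wrist");W[name]=p;cv2.imwrite(f"pics/w_{name}.png",p["image"])
    print(name,o,p['position'],p['orientation'],env.read_state()['clock'])
pickle.dump(W,open("W.pkl","wb"))
cv2.imwrite("pics/both.png",cv2.resize(np.vstack([W["plate"]["image"],W["die"]["image"]]),(400,600)) if 0 else cv2.resize(np.hstack([W["plate"]["image"],W["die"]["image"]]),(800,300),interpolation=cv2.INTER_AREA))
E
```

```text
cam in tool [ 0.084  0.001 -0.2  ] [[-0.002, 0.953, 0.303], [1.0, 0.002, 0.0], [-0.0, 0.303, -0.953]] 268.86523526182583
['image', 'fx', 'fy', 'cx', 'cy', 'position', 'orientation', 'shot']
[ 39.91988497  10.44675309   0.77358194   0.         -80.32682886
 -39.91988497] [ 39.91988497  10.44675309   0.77358194   0.         -80.32682886
 140.08011503]
plate [180, 0, -90] [0.49992728 0.12532176 0.50024523] [-1.76155990e+01 -2.42578045e-02  1.79949690e+02] 4.1583
[ -6.37405484  13.38736033   8.64288629   0.         -85.25552596
   6.37405484] [  -6.37405484   13.38736033    8.64288629    0.          -85.25552596
 -173.62594516]
die [180, 0, -90] [ 0.53028185 -0.30460198  0.53029213] [-1.76196358e+01 -2.09129126e-02  1.79958098e+02] 6.1
```

View pics/both.png

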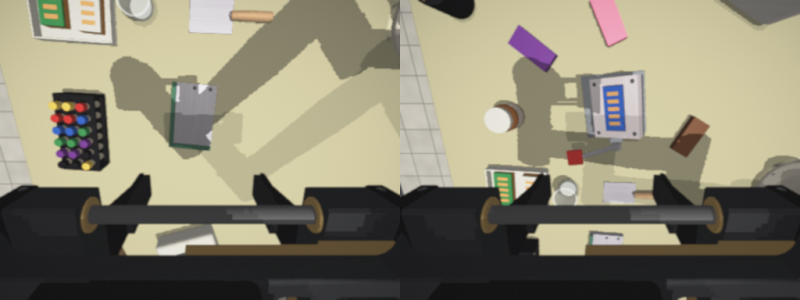

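The left half shows the plate at about (195,117), with green stops on its +x side and +y end. The right half shows the die at (615,105) with the blue top, and the red pad at (575,157). Now I fit the poses.

```bash
cat > fit.py <<'E'
from h import *
def blob(p,kind,near):
    h=cv2.cvtColor(p['image'],cv2.COLOR_BGR2HSV)
    m={'blue':cv2.inRange(h,(105,120,40),(122,255,255)),'red':cv2.inRange(h,(0,150,60),(6,255,255))|cv2.inRange(h,(172,150,60),(180,255,255)),
       'green':cv2.inRange(h,(65,90,20),(95,255,255))}[kind]
    n,l,st,c=cv2.connectedComponentsWithStats(m)
    uv=proj(p,near)[0]; ok=[i for i in range(1,n) if st[i,4]>25]
    i=min(ok,key=lambda i:np.linalg.norm(c[i]-uv))
    return (l==i).astype(np.uint8),c[i]
def rect(p,m,n,c,ex,ey):
    cs=max(cv2.findContours(m,cv2.RETR_EXTERNAL,cv2.CHAIN_APPROX_NONE)[0],key=len)[:,0].astype(float)
    X=onplane(p,cs,n,c); ab=np.c_[X@ex,X@ey]
    r=cv2.minAreaRect((ab*1000).astype(np.float32)); return X,r
def die(p,near=(.505,-.245,.072)):
    m,c=blob(p,'blue',near); psi=0.; O=onplane(p,c,[0,0,1],.072)[0]; a=np.radians(29)
    for _ in range(6):
        n=np.array([np.sin(a)*np.cos(psi),np.sin(a)*np.sin(psi),np.cos(a)]); ey=np.array([np.sin(psi),-np.cos(psi),0]); ex=np.cross(ey,n)
        X,r=rect(p,m,n,n@O,ex,ey)
        ctr=(ex*r[0][0]+ey*r[0][1])/1000+n*(n@O); O=ctr+(n*0)
        # slide along the ray so that z=.072
        O=onplane(p,proj(p,ctr)[0],[0,0,1],.072)[0]
        ang=r[2]; 
        # long side must be ey: residual angle
        w,h=r[1]; t=ang if h>w else ang-90
        t=(t+90)%180-90
        psi+=np.radians(t)*(-1 if False else 1)*SG
    return O,np.degrees(psi),t,sorted(r[1])
SG=-1
E
python3 - <<'E'
import fit;from fit import *
import pickle
P=pickle.load(open('P0.pkl','rb'));W=pickle.load(open('W.pkl','rb'))
for nm,p in(('top',P['top']),('side',P['side']),('wrist',W['die'])):
    for sg in(-1,1):
        fit.SG=sg;O,ps,t,wh=die(p);print(nm,sg,O.round(4),round(ps,2),'res',round(t,2),np.round(wh,1))
    m,c=blob(p,'red',[.573,-.148,.077]);print(' red',m.sum(),c,onplane(p,c,[0,0,1],.078)[0].round(4))
for nm,p in(('top',P['top']),('wrist',W['plate'])):
    d=env.trace(env.grab_frame('top') if 0 else p,'stop_plate') if 0 else None
    m,c=blob(p,'green',[.56,.21,.02]);X,r=rect(p,m,[0,0,1],.021,np.array([1,0,0]),np.array([0,1,0]))
    print(nm,'green',m.sum(),c,np.round(cv2.boxPoints(r),1).tolist(),r)
i=W['plate']['image'][85:210,190:300];j=W['die']['image'][70:220,200:330]
cv2.imwrite('pics/c1.png',np.hstack([cv2.resize(i,(396,450),interpolation=cv2.INTER_CUBIC),cv2.resize(j,(390,450),interpolation=cv2.INTER_CUBIC)]))
E
```

```text
top -1 [ 0.5036 -0.2488  0.072 ] -119.39 res 65.53 [ 41.1 119.5]
top 1 [ 0.5034 -0.2475  0.072 ] 5.08 res -0.01 [47.4 95.1]
 red 189 [282.84126984 177.65608466] [ 0.5911 -0.1376  0.078 ]
side -1 [ 0.4918 -0.2628  0.072 ] -4.84 res 6.46 [ 9.2 95.4]
side 1 [ 0.4918 -0.2625  0.072 ] 5.97 res -0.19 [ 9.2 86.7]
 red 119 [269.01680672 172.94957983] [ 0.5894 -0.1347  0.078 ]
wrist -1 [ 0.504  -0.2511  0.072 ] -22.33 res 14.4 [44.4 94.2]
wrist 1 [ 0.5038 -0.2505  0.072 ] 5.24 res -0.0 [44.3 94.2]
 red 311 [223.5755627  200.81993569] [ 0.5917 -0.1417  0.078 ]
top green 279 [142.41577061 201.11469534] [[468.20001220703125, 134.89999389648438], [565.0, 126.80000305175781], [577.2999877929688, 273.8999938964844], [480.5, 282.0]] ((522.7508544921875, 204.374267578125), (147.6023406982422, 97.1447525024414), 85.23682403564453)
wrist green 146 [106.36986301 168.65753425] [[759.2999877929688, 235.39999389648438], [772.2000122070312, 219.60000610351562], [793.0999755859375, 236.60000610351562], [780.2000122070312, 252.39999389648438]] ((776.1707763671875, 235.98033142089844), (26.971004486083984, 20.38237762451172), 39.20790481567383)
```

View pics/c1.png

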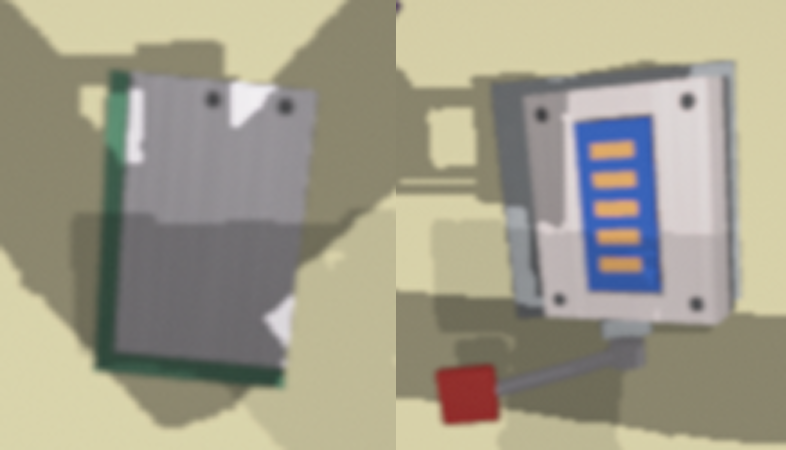

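```bash
python3 - <<'E'
from fit import *
import pickle
W=pickle.load(open('W.pkl','rb'));p=W['plate']
for uv in((217.2,187.8),(268.6,191.9),(220.6,105)):print(onplane(p,uv,[0,0,1],.021)[0].round(4))
env.gripper_to(0.0)
env.move_straight([.591,-.139,.14],rate=.2)
print(env.move_straight([.591,-.139,.095],rate=.1))
hit=env.move_straight([.591,-.139,.038],rate=.05,force_limit=25)
s=env.read_state();print(hit,s['position'].round(4),s['force'].round(1),s['clock'])
E
```

```text
[0.5759 0.272  0.021 ]
[0.48   0.2802 0.021 ]
[0.5633 0.125  0.021 ]
False
False [ 0.5913 -0.139   0.0383] [0.2 0.2 0.7] 10.7417
```

```bash
python3 - <<'E'
from fit import *
import pickle
P={n:env.grab_frame(n) for n in('top','side')}
pickle.dump(P,open('P1.pkl','wb'))
a=P['top']['image'][130:270,230:390];b=P['side']['image'][110:230,230:390]
cv2.imwrite('pics/c2.png',np.hstack([cv2.resize(a,(400,350),interpolation=cv2.INTER_CUBIC),cv2.resize(b,(400,350),interpolation=cv2.INTER_CUBIC)]))
E
```

```text
(no output)
```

View pics/c2.png

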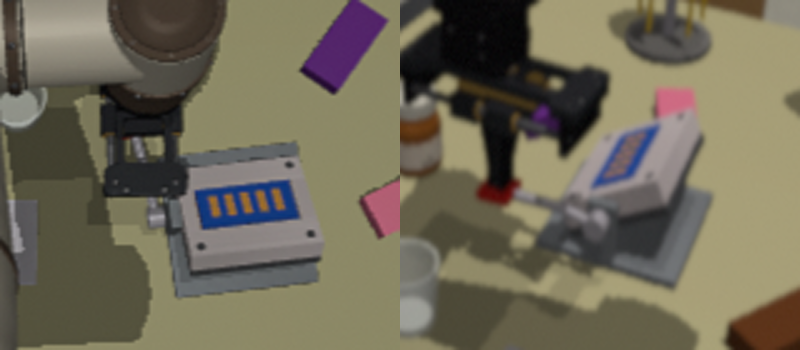

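The fingers stand on the red pad (right half, about (497,190)) and the lever has gone down. Nothing has pushed back hard yet, so I press on to the stop.

```bash
python3 - <<'E'
from fit import *
import fit,pickle
fit.SG=1
hit=env.move_straight([.591,-.139,.02],rate=.03,force_limit=20)
s=env.read_state();print(hit,s['position'].round(4),s['force'].round(1),s['clock'])
env.dwell(.2)
s=env.read_state();print(s['position'].round(4),s['force'].round(1))
env.move_straight([.591,-.139,.16],rate=.2)
T=np.array([.53,-.20,.25])
env.move_straight(T,rate=.25);env.dwell(.2)
p=env.grab_frame('wrist');q=env.grab_frame('top');sd=env.grab_frame('side');pickle.dump((p,q,sd),open('W2.pkl','wb'))
print(die(q),die(p,(.51,-.25,.085)))
m,c=blob(q,'red',[.59,-.139,.04]);print('red top',onplane(q,c,[0,0,1],.04)[0])
a=p['image'][:250];b=sd['image'][110:230,230:390]
cv2.imwrite('pics/c3.png',np.hstack([cv2.resize(a,(440,215)),cv2.resize(b,(360,215),interpolation=cv2.INTER_CUBIC)]))
E
```

```text
False [ 0.5907 -0.1391  0.0198] [ 2.5 -0.6  3. ] 11.5917
[ 0.5905 -0.1391  0.0198] [2.8 0.6 1.4]
(array([ 0.52475671, -0.25809471,  0.072     ]), np.float64(5.4548329189419755), -0.00701141357421875, [11.457091331481934, 49.33208465576172]) (array([ 0.50815668, -0.24938196,  0.072     ]), np.float64(5.1913901648367755), 0.0, [46.653839111328125, 96.18241882324219])
red top [ 0.59585127 -0.13776177  0.04      ]
```

View pics/c3.png

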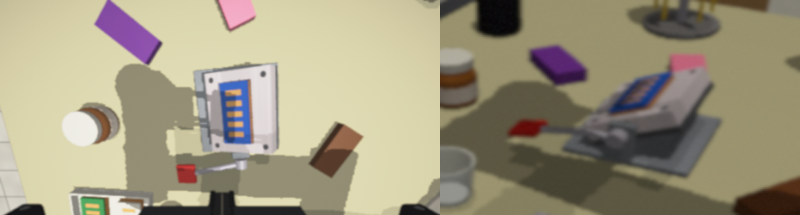

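```bash
python3 - <<'E'
from fit import *
import pickle
P=pickle.load(open('P0.pkl','rb'));W=pickle.load(open('W.pkl','rb'));p,q,sd=pickle.load(open('W2.pkl','rb'));P1=pickle.load(open('P1.pkl','rb'))
def tri(L,near):
    A=np.zeros((3,3));b=np.zeros(3);U=[]
    for f,kind in L:
        m,c=blob(f,kind,near);d=ray(f,c)[0];d/=np.linalg.norm(d);M=np.eye(3)-np.outer(d,d);A+=M;b+=M@f['position'];U.append((c.round(1),int(m.sum())))
    X=np.linalg.solve(A,b);print(X.round(4),U,[np.round(proj(f,X)[0],1) for f,_ in L]);return X
print('pad before');tri([(P['top'],'red'),(P['side'],'red'),(W['die'],'red')],[.591,-.139,.078])
print('pad after');tri([(p,'red'),(q,'red'),(sd,'red')],[.591,-.139,.04]);tri([(p,'red'),(sd,'red')],[.591,-.139,.04])
print('blk before');tri([(P['side'],'blue'),(W['die'],'blue')],[.504,-.249,.072])
print('blk after');tri([(p,'blue'),(sd,'blue')],[.504,-.249,.08])
E
```

```text
pad before
[ 0.5922 -0.1392  0.0738] [(array([282.8, 177.7]), 189), (array([269. , 172.9]), 119), (array([223.6, 200.8]), 311)] [array([283.3, 177.6]), array([268.9, 173.2]), array([223.7, 201.4])]
pad after
[ 0.5939 -0.1387  0.0497] [(array([216.6, 201.4]), 395), (array([281.9, 179.2]), 176), (array([268.5, 180.8]), 104)] [array([216.9, 202.1]), array([282.5, 179.1]), array([268.3, 181.1])]
[ 0.5942 -0.1399  0.0496] [(array([216.6, 201.4]), 395), (array([268.5, 180.8]), 104)] [array([216.7, 201.4]), array([268.4, 180.8])]
blk before
[ 0.4966 -0.2556  0.0736] [(array([326., 162.]), 41), (array([274.6, 137.1]), 800)] [array([323.6, 161.8]), array([278.1, 135.9])]
blk after
[ 0.5061 -0.2528  0.0683] [(array([274.7, 129.1]), 1359), (array([319.5, 163.1]), 105)] [array([274.7, 129.1]), array([319.6, 163.1])]
```

```bash
python3 - <<'E'
from fit import *
import pickle
x,y=.592,-.139
print(env.read_state()['opening'])
env.move_straight([x,y,.075],rate=.2)
env.dwell(.3);f0=env.read_state()['force']
L={}
for z in np.arange(.070,.034,-.005):
    h=env.move_straight([x,y,z],rate=.05,force_limit=20);s=env.read_state();print(h,s['position'].round(4),(s['force']-f0).round(1))
    if h:break
    if abs(z-.045)<1e-4 or abs(z-.035)<1e-4: L[round(z,3)]=(env.grab_frame('side'),env.grab_frame('wrist'))
print(s['clock'])
pickle.dump(L,open('L.pkl','wb'))
ims=[]
for k,(a,b) in L.items():
    ims.append(cv2.resize(a['image'][130:210,230:330],(400,300),interpolation=cv2.INTER_CUBIC))
    b=b['image'][150:240,170:290];ims.append(cv2.resize(b,(400,300),interpolation=cv2.INTER_CUBIC))
    print(k,blob(a,'red',[x,y,.05])[1])
cv2.imwrite('pics/c4.png',np.vstack([np.hstack(ims[i:i+2]) for i in range(0,len(ims),2)]))
E
```

```text
0.0047105285478757615
False [ 0.5915 -0.139   0.0695] [ 1.  -0.7  0.8]
False [ 0.5916 -0.139   0.0644] [ 0.1 -0.7  0.9]
False [ 0.5917 -0.139   0.0595] [ 0.4 -2.   1.7]
False [ 0.5917 -0.139   0.0546] [-0.4 -0.4  0.4]
False [ 0.5916 -0.139   0.0495] [ 0.7 -0.5 -0.4]
False [ 0.5916 -0.139   0.0445] [-0.2 -0.5  1.2]
False [ 0.5916 -0.139   0.0396] [-0.  -0.9  0.7]
False [ 0.5916 -0.139   0.0345] [ 1.1 -1.6  0.1]
17.1667
0.045 [268.19587629 181.48453608]
0.035 [268.14423077 181.14423077]
```

View pics/c4.png

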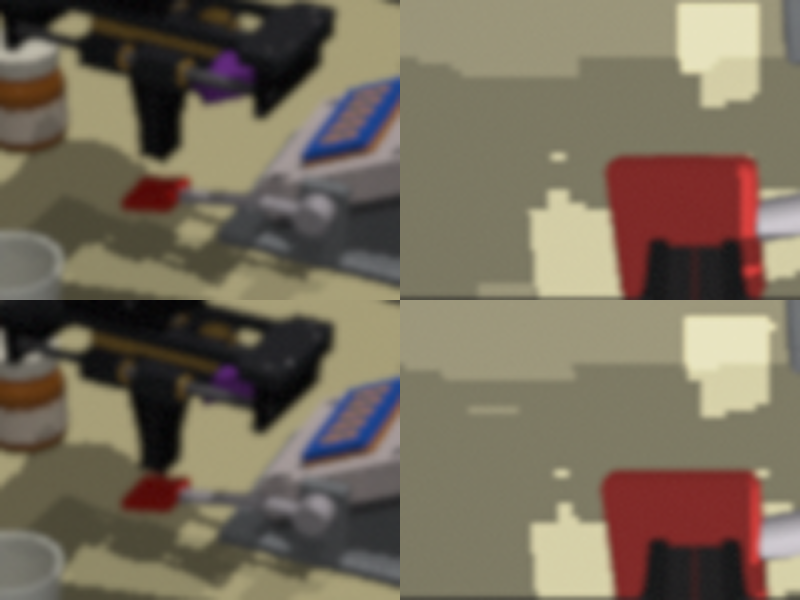

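```bash
python3 - <<'E'
from fit import *
import pickle
L=pickle.load(open('L.pkl','rb'))
for z,(a,b) in L.items():
    for dz in(0,.01,.02,.03): print(z,dz,proj(a,[.5916,-.139,z-.0005+dz])[0].round(1),proj(b,[.5916,-.139,z-.0005+dz])[0].round(1))
h=env.move_straight([.5916,-.139,.008],rate=.03,force_limit=15)
s=env.read_state();print(h,s['position'].round(4),s['force'].round(1))
E
```

```text
0.045 0 [269.1 182.9] [258.4 216. ]
0.045 0.01 [269.1 179.7] [258.4 221.1]
0.045 0.02 [269.1 176.4] [258.5 226.7]
0.045 0.03 [269.1 173. ] [258.5 232.8]
0.035 0 [269.1 186.1] [258.4 216. ]
0.035 0.01 [269.1 182.9] [258.4 221.1]
0.035 0.02 [269.1 179.7] [258.4 226.7]
0.035 0.03 [269.1 176.4] [258.5 232.8]
False [ 0.5919 -0.1391  0.0091] [-2.6  0.6  6.1]
```

```bash
python3 - <<'E'
from fit import *
a=env.grab_frame('side')
print(blob(a,'red',[.592,-.139,.045])[1])
h=env.move_straight([.5916,-.139,.001],rate=.03,force_limit=15)
s=env.read_state();print(h,s['position'].round(4),s['force'].round(1),s['clock'])
b=env.grab_frame('side')
print(blob(b,'red',[.592,-.139,.045])[1])
cv2.imwrite('pics/c5.png',cv2.resize(b['image'][110:230,230:390],(800,600),interpolation=cv2.INTER_CUBIC))
E
```

```text
[267.65671642 186.49253731]
True [ 0.5927 -0.1394  0.0089] [-1.1  1.1  4.9] 18.575
[267.8358209  186.41791045]
```

View pics/c5.png

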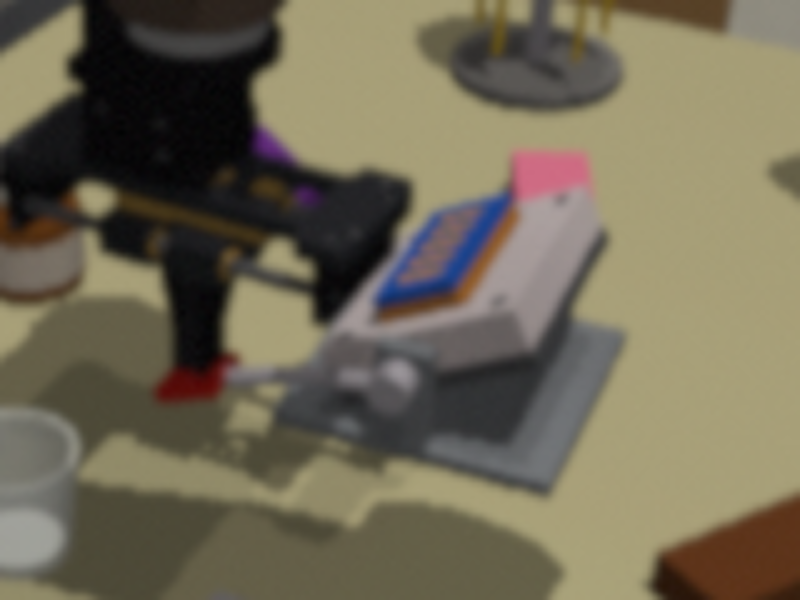

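The lever is at its stop: the arm pushed back at TCP z = 0.009 and amber now shows under the blue top. The pad at its stop should be at about z = 0.043. The fingertips therefore sit about 34 mm behind the nominal TCP, and the pictures agree. I'll check this tool-length offset in the tilted pose before grasping.

```bash
cat >> h.py <<'E'
a29=np.radians(29);psi=np.radians(5.15)
N=np.array([np.sin(a29)*np.cos(psi),np.sin(a29)*np.sin(psi),np.cos(a29)]);EY=np.array([np.sin(psi),-np.cos(psi),0]);EX=np.cross(EY,N)
RG=eul(np.c_[EY,EX,-N]); O=np.array([.5036,-.249,.072])
E
python3 - <<'E'
from fit import *
import pickle
env.move_straight([.5916,-.139,.2],rate=.3)
env.gripper_to(.86)
print(RG)
T=O+N*(.07-.034)
env.goto(O+N*.12,RG);env.move_straight(T,rate=.2);env.dwell(.2)
w=env.grab_frame('wrist');sd=env.grab_frame('side');tp=env.grab_frame('top');s=env.read_state();Tm=rot(s['tool_rot'])
print((Tm.T@(w['position']-s['position'])).round(4),(s['position']-T).round(4),s['clock'],s['opening'])
pickle.dump((w,sd,tp),open('W3.pkl','wb'))
cv2.imwrite('pics/c6.png',np.hstack([cv2.resize(w['image'][100:320,100:400],(410,300)),cv2.resize(sd['image'][90:210,230:390],(390,300),interpolation=cv2.INTER_CUBIC)]))
E
```

```text
[ 1.51000000e+02  1.27222187e-14 -8.48500000e+01]
[ 0.0851  0.     -0.2017] [ 0.0006 -0.      0.0005] 22.2583 0.8563037976681983
```

View pics/c6.png

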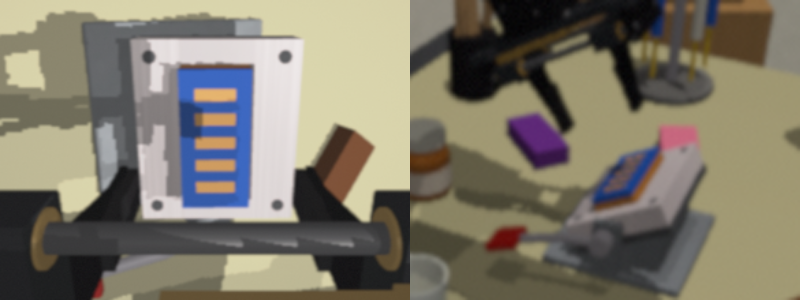

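```bash
python3 - <<'E'
from fit import *
import pickle
w,sd,tp=pickle.load(open('W3.pkl','rb'))
for d in(.0,.02,.034,.045):
    c=O+N*(.036+d); print(d,[proj(sd,c+EX*k)[0].round(1) for k in(-.042,.042)],[proj(w,c+EX*k+EY*.0095)[0].round(1) for k in(-.037,.037)])
T=O+N*(-.032)
# guarded approach
env.move_straight(O+N*(-.005),rate=.15)
h=env.move_straight(O+N*(-.042),rate=.03,force_limit=8)
s=env.read_state();print(h,((s['position']-O)@N).round(4),((s['position']-O)@EX).round(4),s['force'].round(1),s['clock'])
sd=env.grab_frame('side');w=env.grab_frame('wrist');pickle.dump((w,sd),open('W4.pkl','wb'))
cv2.imwrite('pics/c7.png',np.hstack([cv2.resize(w['image'][100:320,100:400],(410,300)),cv2.resize(sd['image'][90:210,230:390],(390,300),interpolation=cv2.INTER_CUBIC)]))
E
```

```text
0.0 [array([300.5, 154.6]), array([329.2, 146.7])] [array([213., 204.]), array([305.1, 204. ])]
0.02 [array([297.4, 148. ]), array([326. , 139.6])] [array([208.5, 213.6]), array([309.6, 213.6])]
0.034 [array([295.1, 143.3]), array([323.8, 134.6])] [array([204.8, 221.5]), array([313.3, 221.5])]
0.045 [array([293.3, 139.6]), array([322.1, 130.6])] [array([201.6, 228.5]), array([316.6, 228.5])]
True -0.0379 0.0001 [1.1 0.5 3.1] 23.7
```

View pics/c7.png

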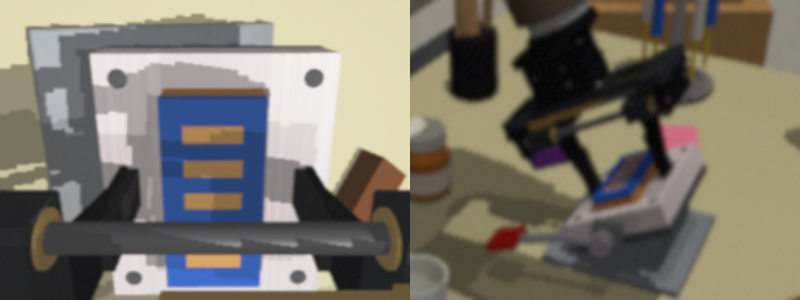

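Both tips straddle the block and touched the face at n = -0.038. The block's centre is about 3 mm down-slope of the finger centre. I back off 2 mm, shift, grip and draw the block.

```bash
python3 - <<'E'
from fit import *
import pickle
G=O-N*.0362-EX*.0025
env.move_straight(G,rate=.05);env.gripper_to(0,grasp_force=30)
s=env.read_state();print('grip',s['opening'],s['finger_force'],s['force'].round(1))
env.move_straight(G+N*.02,rate=.05);s=env.read_state();print(s['opening'],s['finger_force'],s['force'].round(1))
env.move_straight(G+N*.13,rate=.15);env.dwell(.1);s=env.read_state();print(s['opening'],s['finger_force'],s['force'].round(1),s['clock'])
w,sd,tp=[env.grab_frame(n) for n in('wrist','side','top')];pickle.dump((w,sd,tp),open('W5.pkl','wb'))
cv2.imwrite('pics/c8.png',np.hstack([cv2.resize(w['image'][100:320,100:400],(410,300)),cv2.resize(sd['image'][90:210,230:390],(390,300),interpolation=cv2.INTER_CUBIC)]))
E
```

```text
grip 0.523928989332566 29.989414662122726 [-2.4  0.1  1.6]
0.5257286207651729 29.989143311977386 [-0.5  0.4 -1.9]
0.5266034168224112 29.98916432261467 [-0.2  0.1 -1.3] 26.2
```

View pics/c8.png

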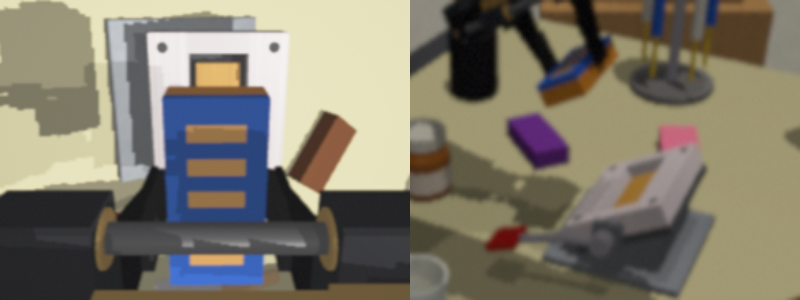

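The block is held squarely: blue at (215,190) in the wrist crop, opening 45.8 mm, cavity empty. Next I carry it to the plate and lower it under guard, clear of the stops.

```bash
cat >> h.py <<'E'
yp=np.radians(-4.85);PX=np.array([np.cos(yp),np.sin(yp),0]);PY=np.array([-np.sin(yp),np.cos(yp),0]);C=np.array([.5664,.2644,.014])
RP=[180,0,-94.85]
E
python3 - <<'E'
from fit import *
import pickle
s=env.read_state();env.move_straight(s['position']+[0,0,.1],rate=.3)
B=C-.029*PX-.054*PY
env.goto([*B[:2],.2],RP)
env.move_straight([*B[:2],.02],rate=.2);env.dwell(.2)
f0=env.read_state()
print(f0['force'].round(1),f0['finger_force'],f0['opening'])
w,tp,sd=[env.grab_frame(n) for n in('wrist','top','side')];pickle.dump((w,sd,tp),open('W6.pkl','wb'))
h=env.move_straight([*B[:2],-.022],rate=.025,force_limit=5)
s=env.read_state();print(h,s['position'].round(4),s['tool_rot'].round(2),(s['force']-f0['force']).round(1),s['finger_force'],s['clock'])
w,tp,sd=[env.grab_frame(n) for n in('wrist','top','side')];pickle.dump((w,sd,tp),open('W7.pkl','wb'))
cv2.imwrite('pics/c9.png',np.hstack([cv2.resize(w['image'][100:320,100:400],(410,300)),cv2.resize(sd['image'][240:360,130:290],(390,300),interpolation=cv2.INTER_CUBIC)]))
E
```

```text
[ 0.   0.2 -0.6] 29.988318532705307 0.5240950502389299
True [ 0.5329  0.2129 -0.0124] [ 1.7998e+02 -4.0000e-02 -9.4830e+01] [ 0.1 -0.   5.2] 29.973471611738205 31.1083
```

View pics/c9.png

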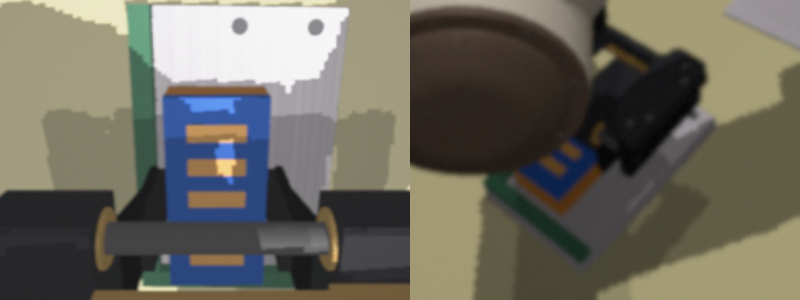

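The block touched the plate at the predicted height (-0.0124), clear of both stops, with a gap of about 6 mm to the long one. I raise it 1 mm and push it gently against each stop.

```bash
python3 - <<'E'
from fit import *
def st(l):
    s=env.read_state();d=s['position']-C;print(l,(d@PX*1000).round(2),(d@PY*1000).round(2),s['position'][2].round(4),s['force'].round(1),s['finger_force'].__round__(1),s['clock']);return s['position']
p=st('0');p=p.copy();p[2]=-.0113
env.move_straight(p,rate=.02);env.dwell(.1);p=st('up')
h=env.move_straight(p+PX*.014,rate=.015,force_limit=5);p=st(('px',h))
p=p-PX*.0005;env.move_straight(p,rate=.02);env.dwell(.1)
h=env.move_straight(p+PY*.014,rate=.015,force_limit=5);p=st(('py',h))
E
```

```text
0 -29.04 -54.09 -0.0124 [-0.1  0.3  4.9] 30.0 31.2583
up -29.54 -54.47 -0.0119 [-0.2  1.  -2.6] 30.0 31.6333
('px', True) -22.65 -54.67 -0.0125 [0.5 0.2 2. ] 30.0 32.2083
('py', True) -23.53 -47.76 -0.0125 [-0.1 -0.2  2.9] 30.0 33.15
```

```bash
python3 - <<'E'
from fit import *
import pickle
def st(l):
    s=env.read_state();d=s['position']-C;print(l,(d@PX*1000).round(2),(d@PY*1000).round(2),s['position'][2].round(4),s['force'].round(1),s['finger_force'].__round__(1),s['clock']);return s['position']
p=st('0')
h=env.move_straight(p+PX*.006,rate=.015,force_limit=5);p=st(('px',h))
h=env.move_straight(p+PY*.004,rate=.015,force_limit=5);p=st(('py',h))
h=env.move_straight([p[0],p[1],-.016],rate=.015,force_limit=5);p=st(('z',h))
env.gripper_to(.6);env.gripper_to(.85);p=st('open')
env.move_straight([p[0],p[1],.25],rate=.2)
b=C-.10*PY-.023*PX
env.move_straight([*b[:2],.25],rate=.2);env.dwell(.2)
w,tp=env.grab_frame('wrist'),env.grab_frame('top');pickle.dump((w,tp),open('W8.pkl','wb'))
X=[];m,c=blob(w,'blue',[*(C-.023*PX-.048*PY)[:2],.038])
Y,r=rect(w,m,[0,0,1],.038,PX,PY);print('block c',np.array(r[0])-1000*np.array([C@PX,C@PY]),r[1],r[2],env.read_state()['clock'])
c=proj(w,[*(C-.023*PX-.048*PY)[:2],.03])[0].astype(int);print(c)
u,v=c;cv2.imwrite('pics/c10.png',cv2.resize(w['image'][max(v-80,0):v+80,u-100:u+100],(800,640))[:600])
E
```

```text
0 -23.53 -47.76 -0.0125 [-0.1 -0.2  2.9] 30.0 33.15
('px', True) -23.42 -47.83 -0.0125 [-0.2 -0.4  4. ] 30.0 33.3833
('py', True) -23.55 -47.83 -0.0125 [ 0.3 -0.7  3.5] 30.0 33.6
('z', True) -23.51 -47.89 -0.0125 [-0.8 -0.4  3.7] 30.0 33.8083
open -23.54 -48.08 -0.0126 [ 0.8  0.4 -0. ] 0.0 34.9667
block c [-22.37073226 -49.4102965 ] (93.41120147705078, 44.88985061645508) 89.97431945800781 37.1417
[256 193]
```

View pics/c10.png

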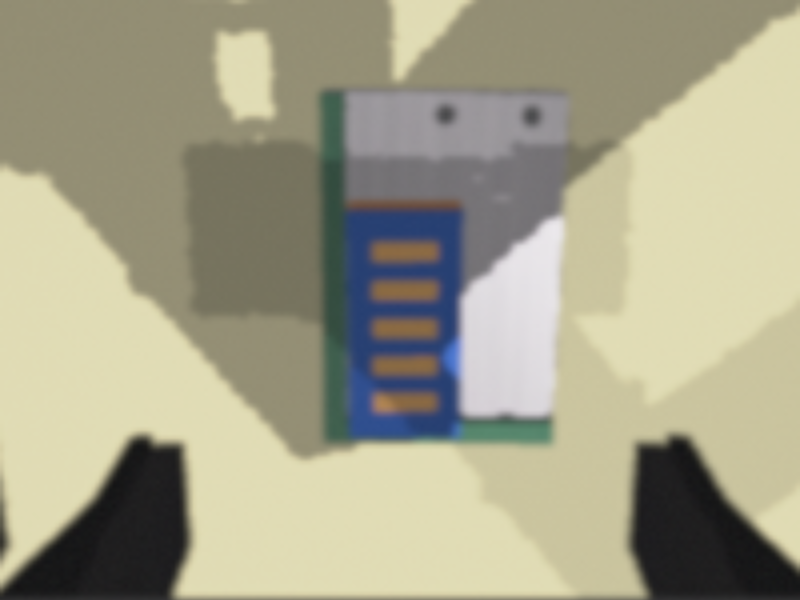

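Seen from above, the block (crop (405,320)) stands blue side up, parallel to the stops and in the corner. The long-side gap may be about 1 mm, so I close it with one light nudge using the half-open fingers.

```bash
python3 - <<'E'
from fit import *
def st(l):
    s=env.read_state();d=s['position']-C;print(l,(d@PX*1000).round(2),(d@PY*1000).round(2),s['position'][2].round(4),s['force'].round(1),s['opening'].__round__(3),s['clock'])
    return s['position']
b=C-.0235*PX-.048*PY
env.gripper_to(.62)
env.move_straight([*b[:2],.08],rate=.25)
env.move_straight([*b[:2],-.010],rate=.1);env.dwell(.2);p=st('in')
h=env.move_straight(p+PX*.003,rate=.012);p=st(h)
for i in range(3):
    h=env.move_straight(p+PX*.0025,rate=.01,force_limit=6);p=st(('nudge',h))
    if h:break
env.move_straight(p-PX*.004,rate=.02);env.gripper_to(.85)
p=st('back');env.move_straight([p[0],p[1],.2],rate=.2)
a=C-.10*PY-.023*PX;env.move_straight([*a[:2],.25],rate=.25);env.dwell(.2)
w=env.grab_frame('wrist')
m,c=blob(w,'blue',[*(C-.023*PX-.048*PY)[:2],.038]);Y,r=rect(w,m,[0,0,1],.038,PX,PY);print('block c',np.array(r[0])-1000*np.array([C@PX,C@PY]),r[1],r[2],env.read_state()['clock'])
E
```

```text
in -23.15 -47.71 -0.0093 [-0.1 -1.3 -0.4] 0.619 39.925
False -20.09 -47.72 -0.0093 [0.1 0.4 0. ] 0.621 40.3583
('nudge', False) -18.26 -47.93 -0.0094 [-4.4 -0.4  2.8] 0.618 40.7667
('nudge', True) -18.67 -48.29 -0.01 [ 0.1 -0.3 -0.7] 0.618 40.975
back -22.67 -48.29 -0.01 [ 0.4 -0.6 -0.5] 0.85 41.95
block c [-21.04395003 -49.34157091] (44.740440368652344, 93.50962829589844) 0.1775992065668106 43.8417
```

```bash
python3 - <<'E'
from fit import *
import pickle
w,_=pickle.load(open('W8.pkl','rb'))
m,c=blob(w,'blue',[*(C-.023*PX-.048*PY)[:2],.038])
cols=lambda u:w['image'][210:228,u].tolist()
for u in(256,262):print(u,[(210+i,x) for i,x in enumerate(cols(u))])
for u in(280,286):print(u,[(210+i,x) for i,x in enumerate(cols(u))])
for v in(221,221.5,222,222.5,223):print('end',v,((onplane(w,(258,v),[0,0,1],.038)[0]-C)@PY*1000).round(2))
for v in(217,217.5,218,218.5,219):print('stop',v,((onplane(w,(283,v),[0,0,1],.021)[0]-C)@PY*1000).round(2))
for v in(222,223,224):print('outer',v,((onplane(w,(283,v),[0,0,1],.021)[0]-C)@PY*1000).round(2))
E
```

```text
256 [(210, [107, 73, 71]), (211, [87, 90, 108]), (212, [71, 102, 132]), (213, [65, 104, 138]), (214, [67, 104, 137]), (215, [86, 97, 123]), (216, [115, 82, 86]), (217, [134, 76, 54]), (218, [139, 77, 47]), (219, [139, 77, 46]), (220, [142, 79, 48]), (221, [134, 80, 48]), (222, [116, 94, 70]), (223, [124, 144, 139]), (224, [163, 202, 206]), (225, [180, 220, 225]), (226, [182, 221, 225]), (227, [181, 220, 225])]
262 [(210, [107, 74, 71]), (211, [87, 90, 108]), (212, [71, 102, 132]), (213, [67, 106, 139]), (214, [69, 102, 133]), (215, [86, 93, 112]), (216, [106, 75, 75]), (217, [113, 64, 45]), (218, [114, 64, 39]), (219, [114, 64, 40]), (220, [114, 65, 41]), (221, [114, 79, 49]), (222, [118, 116, 82]), (223, [139, 166, 147]), (224, [168, 208, 208]), (225, [180, 220, 224]), (226, [182, 220, 225]), (227, [181, 220, 224])]
280 [(210, [214, 211, 215]), (211, [214, 210, 214]), (212, [214, 210, 214]), (213, [214, 209, 214]), (214, [215, 209, 214]), (215, [205, 199, 205]), (216, [172, 168, 171]), (217, [118, 119, 115]), (218, [89, 104, 76]), (219, [100, 124, 80]), (220, [109, 135, 87]), (221, [109, 135, 87]), (222, [110, 136, 93]), (223, [124, 154, 132]), (224, [148, 183, 182]), (225, [158, 196, 201]), (226, [159, 197, 203]), (227, [158, 196, 202])]
286 [(210, [217, 213, 217]), (211, [216, 213, 216]), (212, [216, 213, 216]), (213, [216, 212, 215]), (214, [216, 212, 216]), (215, [216, 210, 216]), (216, [195, 190, 195]), (217, [138, 138, 135]), (218, [93, 106, 81]), (219, [100, 122, 80]), (220, [108, 133, 86]), (221, [110, 135, 87]), (222, [110, 136, 91]), (223, [120, 150, 121]), (224, [142, 176, 168]), (225, [155, 192, 195]), (226, [160, 197, 203]), (227, [159, 197, 203])]
end 221 -2.85
end 221.5 -1.95
end 222 -1.05
end 222.5 -0.14
end 223 0.76
stop 217 -2.58
stop 217.5 -1.65
stop 218 -0.71
stop 218.5 0.22
stop 219 1.16
outer 222 6.79
outer 223 8.68
outer 224 10.57
```

Both ends agree with the short stop within about 0.7 mm, so I hand the job in.

```bash
python3 -c "
from workcell import env
print(env.close_job())"
```

```text
the job is handed in; nothing more can be done
None
```

The block is out of the mould and was handed in released on the stop plate, blue side up: flush against the long stop by a force-limited nudge, and within about 0.7 mm of the short stop by camera. The close-out call gave no verdict.

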